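# Jog the blood-tube rocker

### The job

Rock the blood tubes with the rocker's jog lever, the tall one with the ball top: push it sideways, towards the side on which the upright tube rack stands, nearly as far as it goes, hold it there for at least a second, then let go so that it springs back to the middle. Never lean it the other way, leave the short paddle switch on the other pod as it is, and do not disturb the tube rack.

Things in the scene. Friction and masses are not known exactly. Their poses are not given: they have to be found in the camera images.
- jog_pod: white control box with a grey deck, 120 x 100 x 50 mm (x, y, z), fixed to the counter, turned up to 20 degrees either way. Origin: centre of its underside; z up, y to its left (the lever leans along y). It carries the jog lever: pivot on the deck's centre 50 mm above the origin, steel rod 10 mm thick, black ball 28 mm across whose centre is 95 mm above the pivot, so at (0, 0, 145 mm) when centred
- jog (a joint): lean of the jog lever, rad: 0 upright (spring-centred), positive towards the jog pod's +y, negative towards -y, stops at 0.5 either way. The spring asks about 1 N m per rad (some 4 to 5 N sideways at the ball for a 0.4 lean) and brings it back to 0 in under half a second, without overshoot. The rocker's tray, on the counter farther from the robot, leans along with it
- tube_rack: loose white rack of upright blood tubes with purple caps, 90 x 140 mm and 102 mm tall, 0.4 to 0.85 kg. Origin: centre of its underside, z up. It stands well to the left or to the right of both pods (a plain carton stands on the other side); the sign of its y in the jog pod's frame is the side to push to
- switch_tip (a point): top of the short paddle switch on the second pod (same box as the jog pod, fixed, on the other side of the middle). The paddle is 22 mm wide, its top 40 mm above that pod's deck, 90 mm above the counter; it has no spring and stays where it is put

How it is judged:
By the outcome, as a careful person would: the job done as asked, in the order asked, and still so for the second after the job is handed in, with the robot touching nothing.
It also fails if it takes over 30 s, if anything falls off the work surface, if the arm or the gripper's body presses on something with over 40 N, if the wrist force passes 120 N, or if a joint passes its speed limit or range.

### The arm

A 6-joint arm with a two-finger parallel gripper is mounted at the origin on the work surface. World frame = base frame: x ahead of the robot, y to its left, z up, the work surface at z = 0. Lengths are in m, angles in degrees, forces in N, time in s.
With the tool pointing down it reaches from about 0.3 to 0.75 m from the base axis. Payload 8.5 kg.
Tool frame: the origin (TCP) lies on the centre line of the jaws, within the pads' length; the fingertips stand 11 mm ahead of it and the grasp point (between the pads) lies 8 mm behind it; z points along the fingers, y is the line along which they close (so a half turn about z gives the same grasp; the last joint's range is limited). The gripper opens to 85 mm and grips with 20 to 120 N. Pads are 22 mm wide; open, the fingers measure 114 mm over their backs; the gripper's body (76 mm by 85 mm) begins 54 mm behind the grasp point. The pads swing forward as they close: fully open they stand 13 mm farther back than shut.
Start: joints at [56.878, 21.807, 74.336, -0, 83.858, -12.336], TCP at [0.195, 0.514, 0.242] pointing down, gripper open.
Joint ranges: [-178.18, 178.18], [-50.72, 133.34], [12.68, 142.11], [-81.47, 261.47], [9.98, 163.14], [-165.26, 165.26]. Speed limits (degrees/s): [136.94, 136.94, 180, 180, 180, 180].

### API

Orientations are given as a 3x3 rotation matrix whose columns are the frame's x, y, z axes.
In Python, from rig import env gives the robot as it stands.
- The arm moves only by the tool jog_arm, called after "Request:" as a command line: name --argument value ..., lists and objects as JSON in quotes. Schema: {"type":"object","properties":{"steps":{"type":"object","properties":{"segments":{"type":"array","items":{"type":"array","items":{"type":"number"},"minItems":5,"maxItems":5},"minItems":1,"maxItems":10}},"additionalProperties":false,"required":["segments"]},"squeeze":{"type":"number"},"only":{"type":"string"},"quiet":{"type":"boolean"},"lines":{"type":"string"}},"required":["steps"],"additionalProperties":false}. steps is an object whose key "segments" holds a list of rows, 1 to 10 of them, each of 5 numbers: dx, dy, dz in shares of the most that a row can go, 1 being 50 mm, then a turn about the tool's z in a scale on which 1.0 is 45 degrees, then the finger opening in m; each row shifts and turns the commanded pose from where the row before left it, along the tool's axes as they then stand; what a row does not reach is not made up. A row lasts 1/10 s, in which the tool goes at most 0.05 m and 8.59 degrees, less where a joint would pass 70% of its speed; a pose out of reach is approached as far as the arm can. The fingers move at their own pace and stop on an object; squeeze is the grip in N (left out, the last holds). Time passes only in rows, so rows that do not move let the fingers close. The tool returns the time, the measured TCP pose, the force, the opening and the grip force at its end. only (a regular expression) keeps the lines of the reply that match it, lines (a string "A,B") keeps lines A to B, and quiet returns only ok. Input that does not fit is refused with a message, and nothing moves.
- env.observe(): the state, without advancing time (a new reading comes with each control period).
- env.get_image(name): name is "scene" or "top"; returns a dict with "pixels" (480x640x3 uint8, red, green, blue), "K" (3x3 intrinsics, pixels), "extrinsics" (4x4, takes a point from world to camera coordinates). Camera axes: x right, y down, z forward; pixel columns grow to the right and rows downward; lengths in m; the calibration is good to about 2 mm. A picture is of the moment at which its call begins. There is no depth.
- env.close_job(): hands the job in; it is judged then, once.
The state is a dict: "time_s": time; "q": joint angles; "qvel": joint speeds; "joint_efforts": joint torques, N m; "position": TCP position; "tool_rot": TCP orientation; "ft_force": force on the tool from outside, world axes, zero at the start; "wrist_torque": the same for the moment, N m; "grip_width": finger opening in m; "gripper_force": force on a finger pad.
Only numpy, scipy, OpenCV 4.12 (cv2) and the standard library are available. Lean on these libraries where they do the work, as an engineer would, in place of code of your own. Each camera call takes 0.05 s, during which the arm holds its last target. There are 200 camera calls.

## Working session

There is one attempt and no reset: what is moved stays moved. The work goes in short steps, Python scripts to look and compute and a tool call to move; the robot and the scene stay as the last step left them, time stands still between calls to the robot, and variables do not carry over. Pictures are saved under pics/ and viewed, at most 10 in all, crops included, and the job is handed in when it is done.

```bash
mkdir -p pics; ls; python3 - <<'E'
from rig import env
import cv2,numpy as np
for n in("scene","top"):
    d=env.get_image(n);cv2.imwrite(f"pics/{n}0.png",d["pixels"][:,:,::-1]);np.savez(f"{n}0.npz",**d)
    print(n,np.round(d["K"],1).tolist(),np.round(d["extrinsics"],3).tolist())
o=env.observe();print(o["time_s"],o["position"],np.round(o["tool_rot"],3),o["grip_width"])
E
```

```text
pics
rig.py
scene [[500.8, 0.0, 321.3], [0.0, 500.8, 239.8], [0.0, 0.0, 1.0]] [[0.638, 0.77, -0.007, -0.292], [0.656, -0.548, -0.52, -0.307], [-0.404, 0.326, -0.854, 1.434], [0.0, 0.0, 0.0, 1.0]]
top [[612.3, 0.0, 318.3], [0.0, 612.3, 232.9], [0.0, 0.0, 1.0]] [[-0.003, -1.0, -0.01, -0.002], [-0.989, 0.004, -0.151, 0.515], [0.151, 0.009, -0.989, 1.547], [0.0, 0.0, 0.0, 1.0]]
0.1 [0.19504626 0.51398693 0.24179893] [[-0.935  0.355 -0.001]
 [ 0.355  0.935 -0.001]
 [ 0.    -0.001 -1.   ]] 0.08497220505787416
```

View pics/scene0.png

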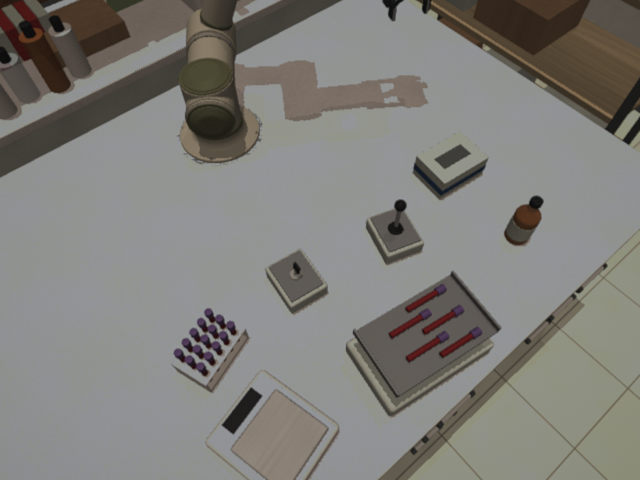

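View pics/top0.png

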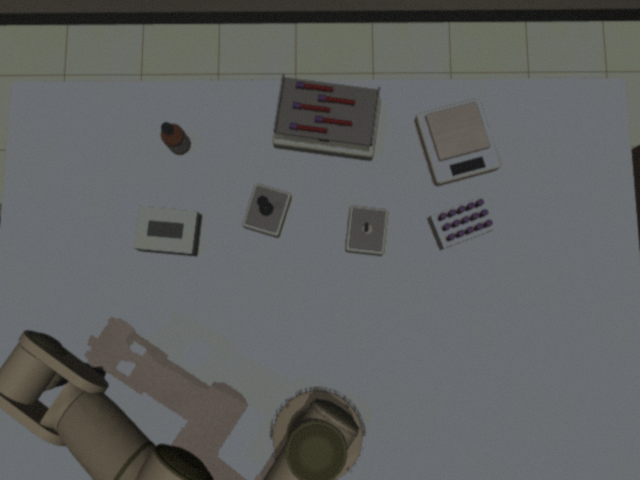

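The scene view shows the ball lever at about (400,206) with the paddle pod at (296,278). In the top view the ball is at (265,206), the paddle pod at (367,230) and the tube rack at (462,222). Image right is world −y, so I push to −y.

```bash
cat > m.py <<'E'
import cv2,numpy as np
S=np.load("scene0.npz");T=np.load("top0.npz")
def ray(d,uv):
    E=d["extrinsics"];R=E[:3,:3];c=-R.T@E[:3,3];v=R.T@np.linalg.inv(d["K"])@[uv[0],uv[1],1];return c,v/np.linalg.norm(v)
def plane(d,uv,z):
    c,v=ray(d,uv);return c+v*(z-c[2])/v[2]
def tri(a,b):
    A=np.zeros((3,3));y=np.zeros(3)
    for c,v in(a,b):
        P=np.eye(3)-np.outer(v,v);A+=P;y+=P@c
    p=np.linalg.solve(A,y);return p,[np.linalg.norm((np.eye(3)-np.outer(v,v))@(p-c)) for c,v in(a,b)]
E
python3 - <<'E'
from m import *
def show(d,x,y,w,h,k,n):
    cv2.imwrite(n,cv2.resize(cv2.convertScaleAbs(d["pixels"][y:y+h,x:x+w,::-1],alpha=1.8),None,fx=k,fy=k,interpolation=cv2.INTER_NEAREST))
show(T,225,165,80,60,8,"pics/t1.png");show(S,355,185,80,80,7,"pics/s1.png")
# dark blobs
for n,d,(x,y,w,h) in(("top",T,(235,175,65,70)),("scene",S,(380,190,40,55))):
    g=cv2.cvtColor(d["pixels"],cv2.COLOR_RGB2GRAY)[y:y+h,x:x+w]
    k,_,st,ce=cv2.connectedComponentsWithStats((g<32).astype(np.uint8))
    for i in range(1,k):
        if st[i,4]>15:print(n,st[i]+[x,y,0,0,0],ce[i]+[x,y])
# white rim+deck outlines, top: pixels differing from counter
g=cv2.cvtColor(T["pixels"],cv2.COLOR_RGB2HSV);print(T["pixels"][[180,190,225,210],[240,262,262,310]])
E
```

```text
top [258 197  15  18 169] [264.4260355  205.66272189]
scene [395 201  11  10  85] [399.75294118 205.56470588]
scene [388 223  15  11 113] [395.03539823 228.6460177 ]
[[104 109 112]
 [ 70  69  66]
 [ 73  73  70]
 [104 107 112]]
```

View pics/t1.png

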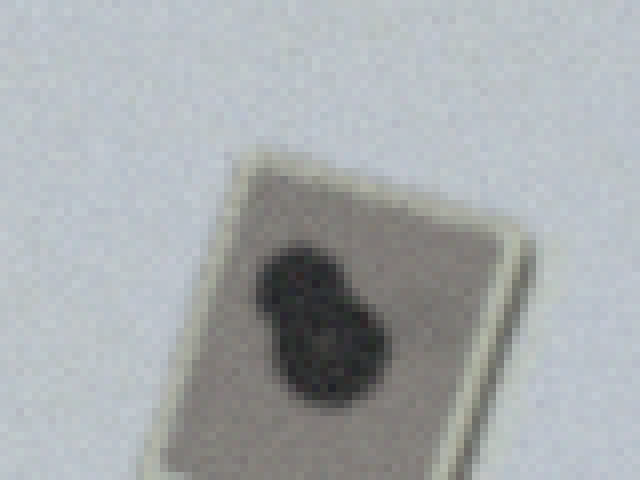

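View pics/s1.png

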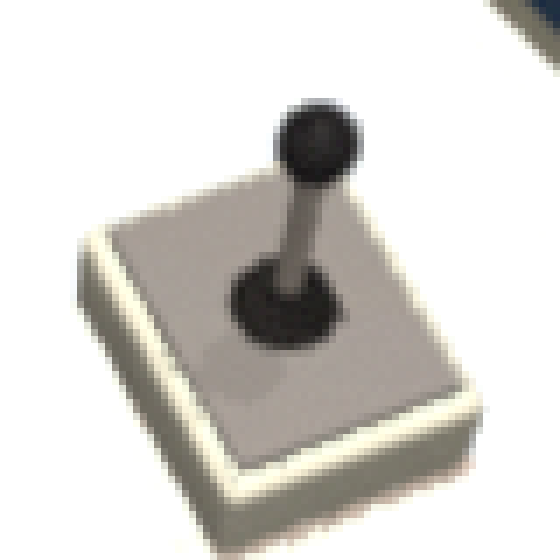

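Top crop: the ball is the upper-left blob at about (262.4,200.7) and the boot is at about (266.3,207.4). Scene crop: the ball is at (400,205.4).

```bash
python3 - <<'E'
from m import *
p,e=tri(ray(T,(262.4,200.7)),ray(S,(399.75,205.3)));print("ball",p,e)
print("ball plane .145",plane(T,(262.4,200.7),.145),plane(S,(399.75,205.3),.145))
print("boot",plane(T,(266.3,207.4),.052),plane(S,(395,228.6),.055))
def deck(x,y,w,h):
    P=T["pixels"].astype(int)[y:y+h,x:x+w]
    m=((P[...,2]-P[...,0]<2)&(P.sum(2)<255)).astype(np.uint8)
    m=cv2.morphologyEx(m,cv2.MORPH_CLOSE,np.ones((5,5)))
    m=cv2.morphologyEx(m,cv2.MORPH_OPEN,np.ones((9,9)))
    c=max(cv2.findContours(m,0,2)[0],key=cv2.contourArea)
    b=cv2.boxPoints(cv2.minAreaRect(c))+[x,y]
    q=np.array([plane(T,u,.05) for u in b]);print(np.round(q,3).tolist(),"centre",q.mean(0))
    for i in range(4):
        v=q[(i+1)%4]-q[i];print(np.linalg.norm(v),np.degrees(np.arctan2(v[1],v[0])))
deck(235,175,65,70);deck(338,198,60,65)
# rack by purple
P=T["pixels"].astype(int);m=(P[...,2]-P[...,1]>15)&(P[...,0]-P[...,1]>3);ys,xs=np.nonzero(m[190:260,420:510]);print("rack",plane(T,(xs.mean()+420,ys.mean()+190),.1),len(xs))
E
```

```text
ball [0.57762743 0.13040573 0.14898769] [np.float64(0.0003644716226142417), np.float64(0.00036447162261424423)]
ball plane .145 [0.57868649 0.1311044  0.145     ] [0.57574007 0.13243796 0.145     ]
boot [0.58021166 0.13033662 0.052     ] [0.57889692 0.12941829 0.055     ]
[[0.529, 0.19, 0.05], [0.642, 0.158, 0.05], [0.613, 0.064, 0.05], [0.5, 0.097, 0.05]] centre [0.57090342 0.12733527 0.05      ]
0.11788056673768373 -15.701900526221264
0.0990840344892931 -107.26465822486645
0.11746909507839039 163.7913349964625
0.09803487377741447 72.96185898904858
[[0.465, -0.069, 0.05], [0.582, -0.082, 0.05], [0.571, -0.178, 0.05], [0.455, -0.164, 0.05]] centre [ 0.51821962 -0.12345803  0.05      ]
0.11751181013332322 -6.482687330370338
0.09636854933019293 -96.39552284938904
0.11733461812425511 172.9995507101904
0.09530870668603121 83.71484756772242
rack [ 0.53966512 -0.37301284  0.1       ] 309
```

Jog pod yaw is about −16.4° and the ball is at (0.578, 0.1305, 0.145), which fits the boot position. The deck also matches the stated size. The rack is on −y. Next I stage on the lever's +y side with the fingers closed.

The manual's scale: shifts go in shares of 50 mm and turns go in shares of 45 degrees. Converting my numbers, -0.04 m is -0.8, -0.013 m is -0.26.

Request:
jog_arm --steps '{"segments": [[-0.8, -0.26, 0, 0, 0], [-0.8, -0.26, 0, 0, 0], [-0.8, -0.26, 0, 0, 0], [-0.8, -0.26, 0, 0, 0], [-0.8, -0.26, 0, 0, 0], [-0.8, -0.26, 0, 0, 0], [-0.8, -0.26, 0, 0, 0], [-0.8, -0.26, 0, 0, 0], [-0.8, -0.26, 0, 0, 0], [-0.8, -0.26, 0, 0, 0]]}' --squeeze 20

```text
time_s: 1.1
position: [0.5241, 0.2493, 0.242]
tool_rot: [[-0.935, 0.355, -0.001], [0.355, 0.935, -0.0], [0.001, -0.0, -1.0]]
ft_force: [0.4, 0.5, -0.1]
grip_width: 0.0001
gripper_force: 0.0
```

Request:
jog_arm --steps '{"segments": [[-0.8, -0.26, 0, 0, 0], [-0.8, -0.26, 0, 0, 0], [0, 0, 0, -0.0978, 0], [0, 0, 0, 0, 0], [0, 0, 0, 0, 0]]}'

```text
time_s: 1.6
position: [0.5881, 0.1983, 0.2421]
tool_rot: [[-0.959, 0.283, -0.001], [0.283, 0.959, 0.0], [0.001, -0.0, -1.0]]
ft_force: [-0.1, -0.3, 0.6]
grip_width: -0.0001
gripper_force: 0.0
```

```bash
cat > w.py <<'E'
from rig import env
import numpy as np
o=env.observe();R=o["tool_rot"];a=np.radians(73.6);y=np.array([np.cos(a),np.sin(a),0]);x=np.array([y[1],-y[0],0])
d=o["position"]-[.578,.1305,0];print("t",o["time_s"],"pod xyz",d@x,d@y,d[2],"force pod",o["ft_force"]@x,o["ft_force"]@y,"w",o["grip_width"])
print("toolx.podxy",R[:,0]@x,R[:,0]@y,"tooly",R[:,1]@x,R[:,1]@y)
E
python3 w.py
```

```text
t 1.6 pod xyz -0.009427803193370594 0.06792848663429271 0.24208853420597842 force pod -0.010819399681555916 -0.30719823778556815 w -0.000106185693437484
toolx.podxy -0.9999990168027167 0.0011812853529548084 tooly 0.0011811207290856607 0.9999992786545144
```

Converted, 0.03 m is 0.6, -0.009 m is -0.18.

Request:
jog_arm --steps '{"segments": [[-0.18, 0, 0.6, 0, 0], [0, 0, 0.6, 0, 0], [0, 0, 0.6, 0, 0], [0, 0, 0.44, 0, 0], [0, -0.2, 0, 0, 0], [0, -0.2, 0, 0, 0], [0, 0, 0, 0, 0]]}'

```text
time_s: 2.3
position: [0.5918, 0.1752, 0.1322]
tool_rot: [[-0.959, 0.283, 0.003], [0.283, 0.959, -0.0], [-0.002, 0.001, -1.0]]
ft_force: [0.1, -0.3, 0.1]
grip_width: 0.0002
gripper_force: 0.0
```

```bash
python3 w.py; python3 - <<'E'
from rig import env
import cv2
d=env.get_image("scene");cv2.imwrite("pics/s2.png",cv2.resize(d["pixels"][140:280,300:460,::-1],None,fx=5,fy=4.2))
E
```

```text
t 2.3 pod xyz 0.0005922397142451036 0.04679544421882074 0.13218065359991704 force pod 0.16090810062196198 -0.22545137595933423 w 0.00015330682818252302
toolx.podxy -0.9999964168388017 0.001120547111564063 tooly 0.0011188448677422747 0.9999991281003798
```

View pics/s2.png

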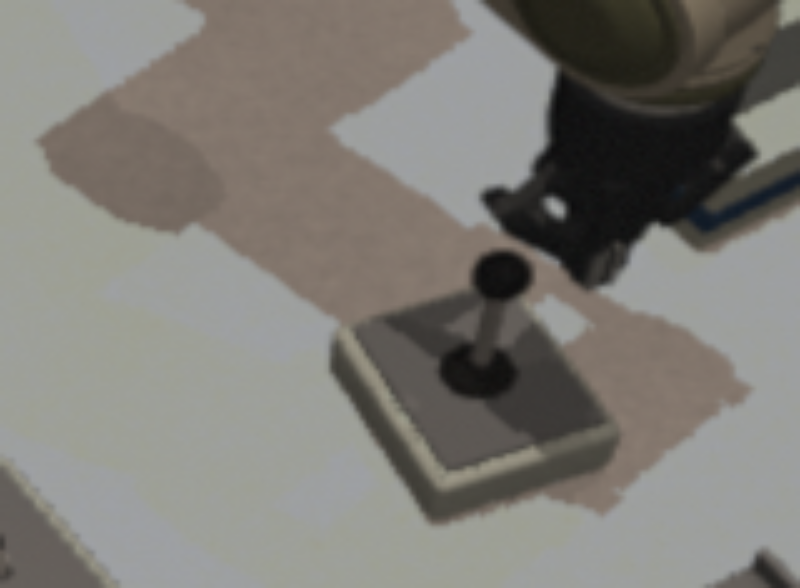

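The lever is upright and clear. The fingertip is at crop (600,275). A knuckle of the closed gripper juts out on the lever's side at crop (495,200), so I check its height above the ball.

```bash
python3 - <<'E'
from m import *
a=np.radians(73.6);y=np.array([np.cos(a),np.sin(a),0]);x=np.array([y[1],-y[0],0]);o=np.array([.578,.1305,0])
for uv in((487,195),(510,215),(600,285),(500,275)):
    for px in(-.012,0,.012):
        c,v=ray(S,(300+uv[0]/5,140+uv[1]/4.2));p=c+v*((px-(c-o)@x)/(v@x))-o;print(uv,px,"pod y,z",p@y,p[2])
E
```

```text
(487, 195) -0.012 pod y,z -0.008515832808828307 0.20812583614481905
(487, 195) 0 pod y,z -0.017447359410435286 0.22718756367266946
(487, 195) 0.012 pod y,z -0.026378886012042368 0.24624929120051975
(510, 215) -0.012 pod y,z 0.006191466841847824 0.18341279844520164
(510, 215) 0 pod y,z -0.003067642924437068 0.2030249720298214
(510, 215) 0.012 pod y,z -0.012326752690721959 0.22263714561444126
(600, 285) -0.012 pod y,z 0.06903359212195623 0.08416072702189303
(600, 285) 0 pod y,z 0.058374767740256406 0.1059835924690522
(600, 285) 0.012 pod y,z 0.04771594335855653 0.1278064579162116
(500, 275) -0.012 pod y,z 0.009229328863795395 0.12773635509570558
(500, 275) 0 pod y,z -9.744474824222572e-05 0.1485886384179138
(500, 275) 0.012 pod y,z -0.009424218360279997 0.16944092174012215
```

The knuckle is at about 0.19–0.20 m, well above the ball top at 0.159. Push.

Converted, -0.008 m is -0.16, -0.005 m is -0.1.

Request:
jog_arm --steps '{"segments": [[0, -0.16, 0, 0, 0], [0, -0.16, 0, 0, 0], [0, -0.16, 0, 0, 0], [0, -0.16, 0, 0, 0], [0, -0.16, 0, 0, 0], [0, -0.16, 0, 0, 0], [0, -0.1, 0, 0, 0], [0, 0, 0, 0, 0]]}'

```text
time_s: 3.15
position: [0.5763, 0.125, 0.13]
tool_rot: [[-0.959, 0.283, -0.001], [0.283, 0.959, 0.0], [0.001, 0.0, -1.0]]
ft_force: [-0.1, 4.4, -1.6]
grip_width: -0.0
gripper_force: 2.0
```

```bash
python3 w.py;  python3 - <<'E'
from rig import env
import cv2
d=env.get_image("scene");cv2.imwrite("pics/s3.png",cv2.resize(d["pixels"][140:280,300:460,::-1],None,fx=5,fy=4.2))
E
```

```text
t 3.15 pod xyz -0.00011804968115563586 -0.005742286169370763 0.12999185989143844 force pod -1.3548310902763034 4.18230696631551 w -3.0371139520992003e-05
toolx.podxy -0.999999370755459 0.0004233982182560436 tooly 0.00042345689418588073 0.9999999087594209
```

View pics/s3.png

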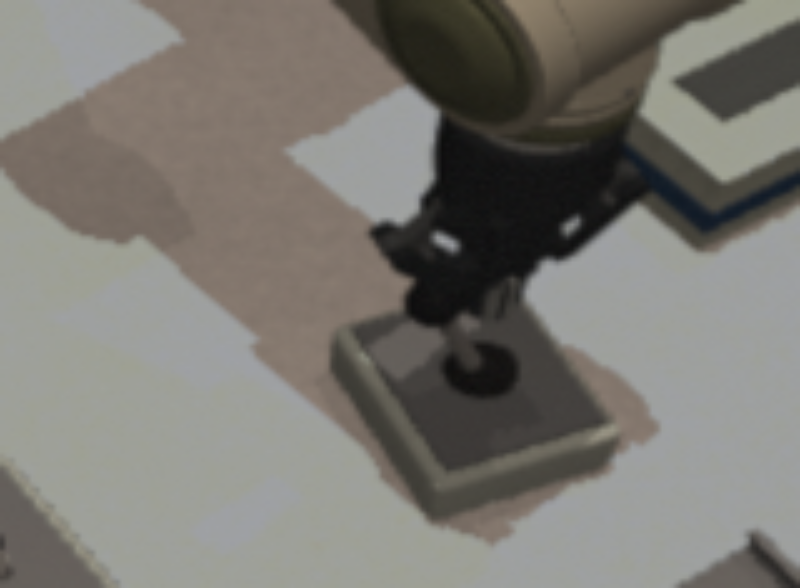

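The ball is leaning at crop (428,305), about 0.37–0.4 rad by geometry and by the 4.2 N force. I add 5 mm and hold.

Converted, -0.003 m is -0.06, -0.002 m is -0.04.

Request:
jog_arm --steps '{"segments": [[0, -0.06, 0, 0, 0], [0, -0.04, 0, 0, 0], [0, 0, 0, 0, 0], [0, 0, 0, 0, 0]]}'

```text
time_s: 3.6
position: [0.5752, 0.1211, 0.1301]
tool_rot: [[-0.959, 0.282, -0.0], [0.282, 0.959, 0.0], [0.0, 0.0, -1.0]]
ft_force: [2.2, 4.5, -2.6]
grip_width: 0.0002
gripper_force: 2.5
```

```bash
python3 w.py;  python3 - <<'E'
from rig import env
import cv2
from m import *
d=env.get_image("scene");cv2.imwrite("pics/s4.png",cv2.resize(d["pixels"][190:250,350:430,::-1],None,fx=8,fy=8))
E
```

```text
t 3.6 pod xyz -6.860676610490881e-05 -0.009820325189743361 0.1301238723267431 force pod 0.8927912350495741 4.919474348405677 w 0.00018155335763636544
toolx.podxy -0.9999997621704745 -0.0005351990138811602 tooly -0.0005350333168290811 0.9999997843105131
```

View pics/s4.png

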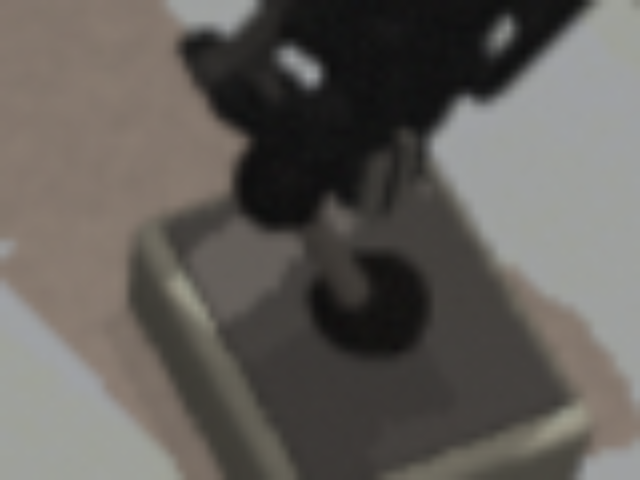

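The ball centre is at crop (281,187), which is image (385.1,213.4). I convert that to a lean.

Converted, -0.002 m is -0.04.

```bash
python3 - <<'E'
from m import *
a=np.radians(73.6);y=np.array([np.cos(a),np.sin(a),0]);x=np.array([y[1],-y[0],0]);o=np.array([.578,.1305,0])
for uv in((399.75,205.3),(385.1,213.4)):
    c,v=ray(S,uv);p=c+v*((0-(c-o)@x)/(v@x))-o;print("pod y,z",p@y,p[2],"lean",np.arctan2(-p@y,p[2]-.05))
E
```

```text
pod y,z -0.0008851904728046626 0.14971228918398038 lean 0.008877212903995542
pod y,z -0.03610001946414984 0.13832940440036434 lean 0.3879817861575614
```

Request:
jog_arm --steps '{"segments": [[0, -0.04, 0, 0, 0], [0, 0, 0, 0, 0], [0, 0, 0, 0, 0], [0, 0, 0, 0, 0]]}'

```text
time_s: 4.05
position: [0.5746, 0.1193, 0.1301]
tool_rot: [[-0.959, 0.282, -0.0], [0.282, 0.959, 0.001], [0.0, 0.001, -1.0]]
ft_force: [2.8, 5.6, -3.2]
grip_width: -0.0001
gripper_force: 2.7
```

```bash
python3 w.py
```

```text
t 4.05 pod xyz -6.742075330158376e-05 -0.011710914464461365 0.13012404102906588 force pod 1.0616548629890987 6.147057827791306 w -8.943697232988797e-05
toolx.podxy -0.999999728974387 -0.0006354121348441377 tooly -0.0006352152849863346 0.999999658223856
```

Converted, -0.001 m is -0.02.

Request:
jog_arm --steps '{"segments": [[0, -0.02, 0, 0, 0], [0, 0, 0, 0, 0], [0, 0, 0, 0, 0], [0, 0, 0, 0, 0], [0, 0, 0, 0, 0], [0, 0, 0, 0, 0], [0, 0, 0, 0, 0], [0, 0, 0, 0, 0], [0, 0, 0, 0, 0], [0, 0, 0, 0, 0]]}'

```text
time_s: 5.05
position: [0.5744, 0.1184, 0.1301]
tool_rot: [[-0.96, 0.282, -0.0], [0.282, 0.96, 0.001], [0.0, 0.001, -1.0]]
ft_force: [1.6, 6.2, -4.3]
grip_width: -0.0001
gripper_force: 2.8
```

Request:
jog_arm --steps '{"segments": [[0, 0, 0, 0, 0], [0, 0, 0, 0, 0], [0, 0, 0, 0, 0], [0, 0, 0, 0, 0], [0, 0, 0, 0, 0], [0, 0, 0, 0, 0]]}'

```text
time_s: 5.65
position: [0.5744, 0.1184, 0.1301]
tool_rot: [[-0.96, 0.282, -0.0], [0.282, 0.96, 0.001], [0.0, 0.001, -1.0]]
ft_force: [1.6, 4.7, -3.6]
grip_width: -0.0001
gripper_force: 2.8
```

```bash
python3 w.py
```

```text
t 5.65 pod xyz -5.955870804559777e-05 -0.012663767523392466 0.13012022015185198 force pod 0.19999373472691762 4.992519186671702 w -9.788191118928076e-05
toolx.podxy -0.9999996996380293 -0.0006982877139236066 tooly -0.0006980943230474601 0.999999591147608
```

Held for over 1.5 s at about 0.45 rad. Now retreat to +y, then go up.

Converted, -0.04 m is -0.8, -0.03 m is -0.6.

Request:
jog_arm --steps '{"segments": [[0, 0.6, 0, 0, 0], [0, 0.6, 0, 0, 0], [0, 0.4, 0, 0, 0], [0, 0, -0.8, 0, 0], [0, 0, -0.8, 0, 0], [0, 0, -0.6, 0, 0], [0, 0.6, 0, 0, 0], [0, 0.6, 0, 0, 0], [0, 0, 0, 0, 0], [0, 0, 0, 0, 0]]}'

```text
time_s: 6.65
position: [0.6138, 0.2519, 0.2401]
tool_rot: [[-0.96, 0.282, -0.0], [0.282, 0.96, -0.001], [-0.0, -0.001, -1.0]]
ft_force: [-0.5, -0.6, -0.1]
grip_width: 0.0
gripper_force: 0.0
```

```bash
python3 - <<'E'
from rig import env
import cv2
d=env.get_image("scene");cv2.imwrite("pics/s5.png",cv2.convertScaleAbs(d["pixels"][:,:,::-1],alpha=1.4))
E
```

```text
(no output)
```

View pics/s5.png

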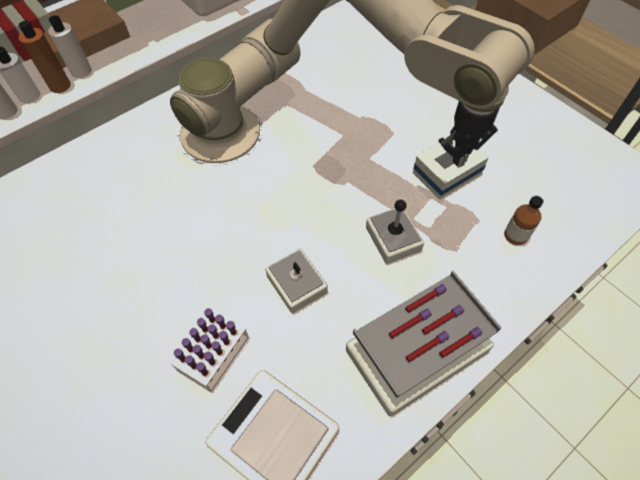

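The lever is back upright with the ball at (400,206). The paddle and rack are unchanged, and the gripper is clear with no force on it.

```bash
python3 -c "
from rig import env
print(env.close_job())"
```

```text
the job is handed in; nothing more can be done
None
```

I pushed the jog lever towards the tube rack to about 0.45 rad (stop at 0.5, angle estimated from the tool position), held it there for about 1.5 s and let it spring back upright, with the paddle switch and rack unmoved in the final picture; the job is handed in, but no verdict came back.

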